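# Fit a reducing bushing and a screw-cap adapter in the slanted flask neck

## Robot

A 6-joint arm with a two-finger parallel gripper is mounted at the origin on the work surface. World frame = base frame: x ahead of the robot, y to its left, z up, the work surface at z = 0. Lengths are in m, angles in rad, forces in N, time in s.
With the tool pointing down it reaches from about 0.3 to 0.875 m from the base axis. Payload 6.4 kg.
Tool frame: the origin (TCP) lies at the very end of the fingers, on their centre line; the grasp point (between the pads) lies 19 mm behind it; z points along the fingers, y is the line along which they close (so a half turn about z gives the same grasp; the last joint's range is limited). The gripper opens to 85 mm and grips with 20 to 120 N. Pads are 22 mm wide; open, the fingers measure 114 mm over their backs; the gripper's body (76 mm by 85 mm) begins 54 mm behind the grasp point. The pads swing forward as they close: fully open they stand 13 mm farther back than shut.
Start: joints at [1.036, 0.181, 1.607, -0, 1.354, -0.206], TCP at [0.186, 0.544, 0.231] pointing down, gripper open.
Joint ranges: [-2.99, 2.99], [-0.89, 2.07], [0.3, 2.58], [-1.14, 4.28], [0, 2.63], [-3.12, 3.12]. Speed limits (rad/s): [2.57, 2.57, 3.01, 3.14, 3.14, 3.14].

## Interface

Orientations are given as a unit quaternion [w, x, y, z].
In Python, from bench import telemetry, camera, ctrl, spotter gives the robot as it stands.
- The arm moves only by the tool send_rows, never from a script. Its argument "series" is a list of rows, each a list of 3 entries, a list of its own where there are three numbers: the turn, a rotation vector about the world's x, y, z in degrees, then the shift along the world's x, y, z in mm, then the closure, from -1 (fully open) to 1 (shut), so that 0 is half open. In form: [[[rx, ry, rz], [dx, dy, dz], gripper], ...]. A call has 1 to 10 rows; each row is the pose to reach, as a shift and turn from the pose commanded when the call began; what a row does not reach only later rows make up. A row lasts 1/8 s, in which the tool goes at most 62.5 mm and 10.7 degrees, less where a joint would pass 70% of its speed; a pose out of reach is approached as far as the arm can. A call with a gripper value outside its range is refused whole. The fingers move at their own pace and stop on an object; the grip force is fixed at half the most. Time passes only in rows, so rows that repeat a pose let the fingers close. It gives the time, the measured TCP pose, the force, the opening and the grip force at its end, in the units of the state.
- telemetry.get_obs(): the state, without advancing time (a new reading comes with each control period).
- camera(name): name is "side" or "top" or "wrist"; returns a dict with "pixels" (420x560x3 uint8, red, green, blue), "camera_matrix" (3x3 intrinsics, pixels), "dist_coeffs" ([k1, k2, p1, p2, k3] as OpenCV has them; the pictures are not rectified), "xyz" and "orientation" of the camera in the world. Camera axes: x right, y up, looking along -z (the intrinsics and any distortion apply to the point x, -y, -z); pixel columns grow to the right and rows downward; lengths in m; the calibration is good to about 2 mm. A picture is of the moment at which its call begins. There is no depth.
- ctrl.hand_in(): hands the job in; it is judged then, once.
Trained networks look in the newest picture that a camera, given by its name, has taken for a name from the list of things; names that differ only in an ending like _2 or _b are one class to them, and where a whole thing is asked for, a point or a joint stands for the part that bears it (a point fixed in the world has none). Each returns a list of dicts, best first, with "conf" (0 to 1); they miss things now and then, are a little off and sometimes report something else, mostly with a low value. They report only what shows in the picture. A call takes as long as a camera call. They do not tell look-alikes from the thing itself.
- spotter.boxes_of(thing, camera): "xyz" ([x, y, z] in m, in world coordinates, good to about 4 mm: the middle of the surface that is visible of it).
- spotter.landmark_of(thing, camera): "xyz" ([x, y, z] in m, in world coordinates, good to about 4 mm: a listed point, or the origin of a listed thing).
The state is a dict: "time_s": time; "q": joint angles; "dq": joint speeds; "joint_efforts": joint torques, N m; "eef_pos": TCP position; "eef_rot": TCP orientation; "wrist_force": force on the tool from outside, world axes, zero at the start; "torque": the same for the moment, N m; "opening": opening from 0.0 (shut) to 1.0 (fully open); "grasp_force": force on a finger pad.
Only numpy, scipy, OpenCV 4.12 (cv2) and the standard library are available. Lean on these libraries where they do the work, as an engineer would, in place of code of your own. Each camera call takes 0.05 s, during which the arm holds its last target. There are 200 camera calls.

## Task

Set the steel reducing bushing into the open slanted neck of the clamped flask, then set the black-capped adapter from the rack into the bushing. The tapers are dry and would seize: guide each part in along the slant with the gripper until you feel it bear lightly all round, never press or knock it in and never let it drop, then let go so that both rest loosely, straight in line with the neck, each with a gap left under its flange or shoulder. Leave everything else undisturbed.

Things in the scene. Friction and masses are not known exactly. Their poses are not given: they have to be found in the camera images.
- flask: Round glass flask (ball 166 mm) in a cork ring, fixed: a rod stand on its far side clamps the middle neck. The upright middle neck (stopper top 275 mm high) and one slanted neck are stoppered, the other slanted neck is open. Origin on the bench under the ball's centre; x axis level, from the open neck towards the stoppered slanted one; z up.
- neck: Open slanted neck. Origin: rim centre; z along the neck, outwards, 30 deg from vertical, leaning to the flask's -x. Rim 45 mm outside, mouth 41 mm; 1-11 mm inside begins a frosted bore, flared, then narrowing 2 mm per 10 mm. Where the bushing first touches differs from flask to flask and cannot be read from the poses: its flange's underside is then 3 to 14 mm off the rim.
- bushing_mid (a point): Steel bushing, loose, upright on the bench, 65 mm tall, 380 g: taper 45 mm long, 28.4 mm (foot chamfered to 25.6) to 37 mm, under a flange 58 mm wide, 6 mm thick, with a round hub to grip on it, 40 mm wide, 14 mm tall. Open bore: 24.8 mm at the top (flared to 28), narrowing 2 mm per 10 mm. Point on the axis half-way up: 32.5 mm over the foot, 12.5 under the flange's underside; z towards the hub.
- adapter_mid (a point): Glass adapter with a black ribbed cap, upright in an end hole of the rack, 78 mm tall, 70 g: taper 37 mm long, 19.6 (foot chamfered to 16.8) to 26 mm; shoulder 32 mm wide over it; cap 36 mm wide, top 28 mm. Point on the axis 39 mm over the foot, 2 over the shoulder's underside, 25 under the cap's middle; z to the cap. It touches in the bushing about 30 mm deep: shoulder 7 mm above it.
- stopper_mid (a point): Spare glass stopper without a black cap, 63 mm tall, loose in the other end hole of the rack; leave it. Point half-way up on its axis.
- rack: White plastic rack, a fixed block 200 x 75 x 50 mm with three 28 mm holes in a row, 60 mm apart, along its x axis; the adapter stands in one end hole, the spare stopper in the other, the middle one is empty. Origin under its centre; z up.
- bottle: Amber bottle, 62 mm diameter, 130 mm tall, loose; leave it. Origin at the centre of its underside.
- beaker: Glass beaker, 70 mm diameter, 95 mm tall, loose; leave it. Origin at the centre of its underside.
- vialbox: Low cardboard tray of vials 75 x 110 x 40 mm, loose, nearest the robot; leave it. Origin at the centre of its underside.
Mind the look-alikes: they are no part of the job. There is more than one size of the part that bears adapter_mid; the job needs the middle-sized.

How it is judged:
By the outcome, as a careful person would: the job done as asked, in the order asked, and still so for the second after the job is handed in, with the robot touching nothing.
It also fails if it takes over 72 s, if anything falls off the work surface, if the arm or the gripper's body presses on something with over 40 N, if the wrist force passes 120 N, or if a joint passes its speed limit or range.

## Working session

There is one attempt and no reset: what is moved stays moved. The work goes in short steps, Python scripts to look and compute and a tool call to move; the robot and the scene stay as the last step left them, time stands still between calls to the robot, and variables do not carry over. Pictures are saved under pics/ and viewed, at most 10 in all, crops included, and the job is handed in when it is done.

Besides the shell and the picture viewer there is one more tool, called after "Emit:" in YAML: its name, and indented under it one key for each argument. send_rows: Moves the arm, as the interface text tells. Its arguments: {"type":"object","properties":{"series":{"type":"array","items":{"type":"array"}}},"required":["series"]}

```bash
mkdir -p pics; ls
cat > h.py <<'E'
import numpy as np, cv2, sys
from bench import telemetry, camera, ctrl, spotter
from scipy.spatial.transform import Rotation as R
def snap(n,f):
    c=camera(n); cv2.imwrite('pics/'+f,c['pixels'][:,:,::-1]); return c
def pose(c):
    o=c['orientation']; o=np.array(o,float)
    M=o if o.shape==(3,3) else R.from_quat(o[[1,2,3,0]]).as_matrix()
    return M,np.array(c['xyz'],float)
def ray(c,u,v):
    p=cv2.undistortPoints(np.array([[[u,v]]],float),np.array(c['camera_matrix'],float),np.array(c['dist_coeffs'],float))[0,0]
    M,t=pose(c); d=M@np.array([p[0],-p[1],-1.]); return t,d/np.linalg.norm(d)
def atz(c,u,v,z):
    t,d=ray(c,u,v); return t+d*(z-t[2])/d[2]
def proj(c,P):
    M,t=pose(c); q=(np.atleast_2d(P)-t)@M; q=q*[1,-1,-1]
    return cv2.projectPoints(q,np.zeros(3),np.zeros(3),np.array(c['camera_matrix'],float),np.array(c['dist_coeffs'],float))[0][:,0]
def tri(L):
    A=np.zeros((3,3));b=np.zeros(3)
    for t,d in L:
        m=np.eye(3)-np.outer(d,d);A+=m;b+=m@t
    return np.linalg.solve(A,b)
E
python3 - <<'E'
from h import *
for n in('side','top'):
    c=snap(n,n+'0.png'); print(n,c['xyz'],c['orientation'])
    for k in('flask','neck','bushing_mid','adapter_mid','stopper_mid','rack','bottle','beaker','vialbox'):
        print(k,[(np.round(d['xyz'],3).tolist(),round(d['conf'],2)) for d in spotter.landmark_of(k,n)[:4]])
print(telemetry.get_obs())
E
```

```text
pics
side [ 0.24942235 -0.47730279  0.71660956] [ 0.87853407  0.38404665 -0.10423287 -0.26423773]
flask [([0.702, 0.027, 0.0], 0.58)]
neck [([0.628, 0.048, 0.215], 0.9), ([0.398, -0.037, -0.001], 0.16)]
bushing_mid [([0.669, 0.354, -0.003], 0.42)]
adapter_mid [([0.568, -0.241, 0.05], 0.9), ([0.56, -0.13, 0.035], 0.73), ([0.626, 0.048, 0.215], 0.65), ([0.557, -0.347, 0.053], 0.61)]
stopper_mid [([0.453, -0.234, 0.045], 0.86)]
rack [([0.508, -0.236, 0.001], 0.8)]
bottle [([0.669, 0.355, 0.002], 0.96), ([0.711, -0.259, -0.001], 0.28)]
beaker [([0.712, -0.259, 0.003], 0.88)]
vialbox []
top [ 0.49339413 -0.00316933  1.26963105] [ 0.71664037  0.01638454 -0.01445402 -0.69710058]
flask [([0.704, 0.026, 0.0], 0.84), ([0.669, 0.352, -0.0], 0.62)]
neck [([0.626, 0.049, 0.218], 0.84)]
bushing_mid [([0.568, -0.245, 0.055], 0.74)]
adapter_mid [([0.553, -0.346, 0.057], 0.86), ([0.572, -0.247, 0.055], 0.57), ([0.558, -0.129, 0.034], 0.42)]
stopper_mid [([0.71, -0.261, -0.0], 0.64), ([0.448, -0.235, 0.044], 0.45)]
rack [([0.51, -0.24, 0.004], 0.76)]
bottle [([0.668, 0.349, -0.002], 0.76), ([0.713, -0.26, -0.0], 0.3)]
beaker [([0.712, -0.26, 0.002], 0.94)]
vialbox [([0.397, -0.038, 0.001], 0.89)]
{'time_s': 1.0, 'q': array([ 1.03571742e+00,  1.80783835e-01,  1.60697987e+00,  3.10889051e-05,
        1.35376609e+00, -2.06261312e-01]), 'dq': array([ 0.00119506,  0.00121865,  0.00031519, -0.0007287 , -0.0014408 ,
       -0.00128317]), 'joint_efforts': array([-4.20283386e-04, -4.44857383e+01, -3.51684773e+01, -5.79811058e-04,
        8.09391058e-04, -1.14252450e-05]), 'eef_pos': array([0.18565422, 0.5442437 , 0.2313073 ]), 'eef_rot': array([-2.76529735e-06,  1.63672431e-01,  9.86514741e-01,  3.47902179e-05]), 'wrist_force': array([-0.44268116, -0.27659774,  0.4696762 ]), 'torque': array([-0.03252226,  0.02118598,  0.00818016]), 'grasp_force': 0.0, 'opening': 0.9946848163054294}
```

View pics/side0.png

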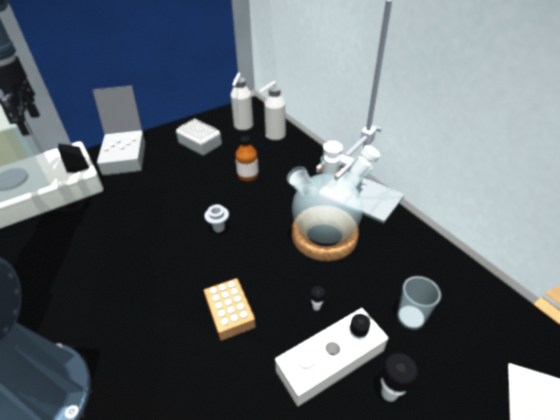

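View pics/top0.png

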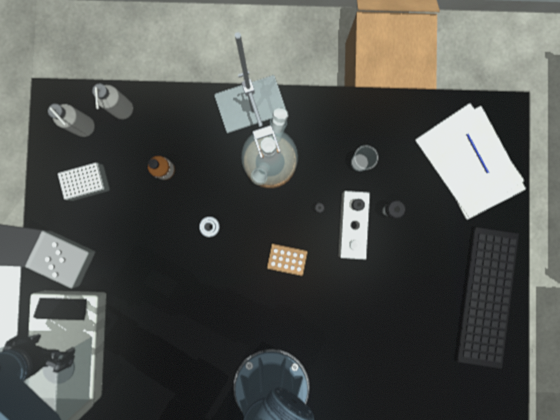

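The side view shows the bushing at about (217,218), the open neck's rim at about (298,180), and the capped adapter in the rack at (360,325). Its look-alikes stand off the rack: a large one at (398,375) and a small one at (318,297). In the top view the bushing's hub is at (209,227), the rack's adapter at (357,204) and the open neck at about (262,172).

Run:
```python
from h import *
c=camera('top');s=camera('side');w=camera('wrist')
print('bush',atz(c,209,227,.065),atz(s,217,212,.065), tri([ray(c,209,227),ray(s,217,212)]))
print('adap cap',atz(c,357.5,204,.091),atz(s,360.5,320,.091))
print('neck',tri([ray(c,261,173),ray(s,298,180)]))
print('mid stopper',atz(c,268,144,.275),atz(s,333,148,.275))
o=telemetry.get_obs();q=o['eef_rot'];Rt=R.from_quat(q[[1,2,3,0]]).as_matrix()
M,t=pose(w);print('cam in tool',Rt.T@(t-o['eef_pos']),'\n',Rt.T@M,'\ntool\n',Rt.round(3)); print(w['camera_matrix'])
for z in ('top','side'):
  d=camera(z)['pixels'][:,:,::-1]
  u,v=(266,150) if z=='top' else (325,190)
  cr=d[v-50:v+50,u-65:u+65]; cv2.imwrite(f'pics/c_{z}.png',cv2.resize(cr,None,fx=3,fy=3,interpolation=cv2.INTER_CUBIC))
a,b=[cv2.imread(f'pics/c_{z}.png') for z in('top','side')]
cv2.imwrite('pics/c.png',np.hstack([a,b]))
for k in('bushing_mid','adapter_mid'):print([ (x['xyz'],x['conf']) for x in spotter.landmark_of(k,'side')+spotter.landmark_of(k,'top')])
```

```text
bush [0.49264178 0.1983614  0.065     ] [0.49223443 0.19322068 0.065     ] [0.49340115 0.19887861 0.05987837]
adap cap [ 0.57198851 -0.23865782  0.091     ] [ 0.57061632 -0.2404895   0.091     ]
neck [0.63634891 0.04454669 0.19988062]
mid stopper [0.70318804 0.023556   0.275     ] [0.69505138 0.01522793 0.275     ]
cam in tool [ 0.08394302  0.00017894 -0.14296895] 
 [[-1.21517352e-03  9.45938516e-01  3.24343718e-01]
 [ 9.99998809e-01  8.40925477e-04  1.29402315e-03]
 [ 9.51317443e-04  3.24344904e-01 -9.45938411e-01]] 
tool
 [[-0.946  0.323 -0.   ]
 [ 0.323  0.946 -0.   ]
 [ 0.    -0.    -1.   ]]
[[309.44259957   0.         278.56997145]
 [  0.         309.44259957 206.37147382]
 [  0.           0.           1.        ]]
[([0.4928, 0.2035, 0.0296], 0.62)]
[([0.5687, -0.2417, 0.051], 0.81), ([0.5544, -0.1335, 0.0337], 0.75), ([0.5591, -0.3464, 0.0561], 0.73), ([0.7028, 0.0281, 0.001], 0.27), ([0.5553, -0.3461, 0.0559], 0.78), ([0.5702, -0.2471, 0.0545], 0.42), ([0.5579, -0.1329, 0.0317], 0.39)]
```

View pics/c.png

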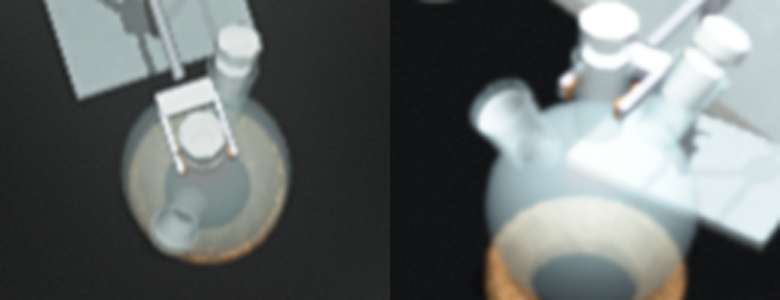

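The crops put the neck's rim centre at about (258.3,177.3) in the top view and (294.3,175) in the side view. The clamp's jaws reach around the middle neck.

Run:
```python
from h import *
c=camera('top');s=camera('side')
n=tri([ray(c,258.3,177.3),ray(s,294.3,175)]);m=tri([ray(c,268.3,144),ray(s,332.3,146.7)])
print(n,m)
for P in ([.627,.0485,.216],n,m): print(proj(c,P),proj(s,P))
d=m-n; print(np.degrees(np.arctan2(d[1],d[0])),np.hypot(d[0],d[1]))
N=[];F=[]
for i in range(3):
  for z in('top','side'):
    camera(z)
    N+=[x['xyz'] for x in spotter.landmark_of('neck',z)[:1]];F+=[x['xyz'] for x in spotter.landmark_of('flask',z)[:1]]
print(np.round(N,4),np.round(F,4))
```

```text
[0.62554494 0.04896943 0.2149123 ] [0.70276243 0.02386342 0.27070428]
[[258.15304605 177.19826373]] [[295.72824516 174.39801032]]
[[257.97702234 177.796552  ]] [[295.03166126 174.93153322]]
[[267.90805351 144.52595297]] [[333.0942243  146.60982527]]
-18.011091136020347 0.08119638375579342
[[0.6262 0.046  0.2144]
 [0.6257 0.0497 0.2171]
 [0.6271 0.0468 0.2138]
 [0.6292 0.0495 0.2183]
 [0.6294 0.046  0.2148]] [[ 7.008e-01  2.440e-02 -1.000e-04]
 [ 7.033e-01  2.920e-02  1.200e-03]
 [ 7.026e-01  2.310e-02  2.300e-03]
 [ 7.008e-01  2.640e-02 -9.000e-04]
 [ 6.998e-01  2.610e-02  1.200e-03]
 [ 7.030e-01  2.630e-02 -3.000e-04]]
```

Emit:
send_rows:
  series:
    - [[0,0,2.3],[307,-346,-71],-0.3]
    - [[0,0,2.3],[307,-346,-71],-0.3]
    - [[0,0,2.3],[307,-346,-71],-0.3]
    - [[0,0,2.3],[307,-346,-71],-0.3]
    - [[0,0,2.3],[307,-346,-71],-0.3]
    - [[0,0,2.3],[307,-346,-71],-0.3]
    - [[0,0,2.3],[307,-346,-71],-0.3]
    - [[0,0,2.3],[307,-346,-71],-0.3]
    - [[0,0,2.3],[307,-346,-71],-0.3]
    - [[0,0,2.3],[307,-346,-71],-0.3]

```text
time_s: 3.7
eef_pos: [0.4922, 0.1986, 0.1603]
eef_rot: [-0.0, 0.144, 0.99, 0.0]
wrist_force: [0.8, 1.4, -0.3]
opening: 0.656
grasp_force: 0.0
```

Run:
```python
from h import *
w=snap('wrist','w1.png')
for f in(spotter.landmark_of,spotter.boxes_of):print([(x['xyz'],x['conf']) for x in f('bushing_mid','wrist')])
o=telemetry.get_obs();print(o['eef_pos'],o['time_s'],o['opening'])
print(proj(w,[[.493,.198,.065],[.493,.198,.051]]))
```

```text
[([0.4893, 0.1998, 0.0334], 0.68)]
[([0.49, 0.2002, 0.0502], 0.93)]
[0.49199344 0.19924514 0.16049354] 3.85 0.6495660838903613
[[278.30973708 210.16269107]
 [278.33608477 204.70408838]]
```

View pics/w1.png

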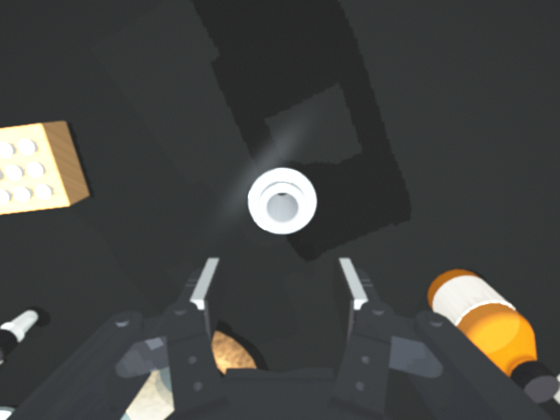

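The wrist view shows the flange centred at about (282.5,201), between and ahead of the half-open fingers.

Run:
```python
from h import *
w=camera('wrist');print(atz(w,282.5,201,.051))
im=w['pixels'];g=cv2.cvtColor(im,7);m=(g[130:250,220:350]>110).astype(np.uint8)
n,l,st,ce=cv2.connectedComponentsWithStats(m);i=1+st[1:,4].argmax();print(st[i]+[220,130,0,0,0])
x,y,a,b,_=st[i]+[220,130,0,0,0];print(atz(w,x+a/2-.5,y+b/2-.5,.051), telemetry.get_obs()['eef_pos'])
```

```text
[0.49077966 0.20299449 0.051     ]
[ 247  167   69   68 3689]
[0.48998237 0.20188818 0.051     ] [0.49208954 0.19923502 0.16057187]
```

Emit:
send_rows:
  series:
    - [[0,0,0],[-1.5,2,-50],-0.3]
    - [[0,0,0],[-1.5,2,-90],-0.3]
    - [[0,0,0],[-1.5,2,-109],-0.3]
    - [[0,0,0],[-1.5,2,-109],-0.3]
    - [[0,0,0],[-1.5,2,-109],0.0]
    - [[0,0,0],[-1.5,2,-109],0.3]
    - [[0,0,0],[-1.5,2,-109],0.6]
    - [[0,0,0],[-1.5,2,-109],0.6]

```text
time_s: 4.9
eef_pos: [0.4925, 0.2007, 0.0531]
eef_rot: [0.001, 0.144, 0.99, 0.001]
wrist_force: [-0.9, 1.1, 5.8]
opening: 0.443
grasp_force: 60.4
```

Run:
```python
from h import *
w=snap('wrist','w2.png');o=telemetry.get_obs();print({k:np.round(o[k],3) for k in('time_s','eef_pos','wrist_force','torque','opening','grasp_force')})
```

```text
{'time_s': np.float64(4.95), 'eef_pos': array([0.492, 0.201, 0.053]), 'wrist_force': array([-1.233,  0.798,  7.174]), 'torque': array([0.17 , 0.288, 0.035]), 'opening': np.float64(0.442), 'grasp_force': np.float64(60.401)}
```

View pics/w2.png

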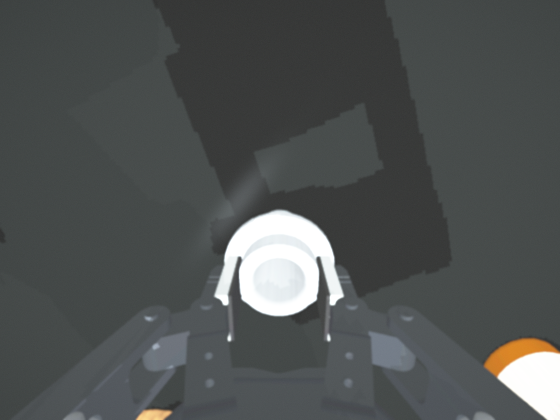

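The grip has closed on the hub, with the fingertips resting on the flange at a light 7 N. I'll lift and tilt.

Emit:
send_rows:
  series:
    - [[0,0,0],[0,0,10],0.6]
    - [[0,0,0],[0,0,40],0.6]
    - [[0,0,0],[0,0,80],0.6]
    - [[0,0,0],[0,0,120],0.6]
    - [[-1.4,-4.8,0],[15,-20,160],0.6]
    - [[-2.8,-9.6,0],[30,-50,190],0.6]
    - [[-4.3,-14.4,0],[50,-80,215],0.6]
    - [[-5.7,-19.2,0],[70,-110,230],0.6]
    - [[-7.1,-24,0],[85,-130,238],0.6]
    - [[-8.5,-28.8,0],[94.5,-140,238],0.6]

```text
time_s: 6.2
eef_pos: [0.5857, 0.0589, 0.2901]
eef_rot: [0.258, 0.14, 0.955, -0.037]
wrist_force: [-0.5, 0.5, -4.6]
opening: 0.444
grasp_force: 61.5
```

Emit:
send_rows:
  series:
    - [[0,0,0],[0,0,0],0.6]
    - [[0,0,0],[0,0,0],0.6]

```text
time_s: 6.45
eef_pos: [0.585, 0.0605, 0.289]
eef_rot: [0.255, 0.139, 0.956, -0.037]
wrist_force: [0.9, 0.3, -4.2]
opening: 0.44
grasp_force: 61.5
```

```bash
cat >> h.py <<'E'
ux=np.array([.959,-.284,0]);zn=np.array([-.5*.959,.5*.284,.866]);vn=np.array([.284,.959,0]);un=np.cross(vn,zn)
def st():
    o=telemetry.get_obs();q=o['eef_rot'];T=R.from_quat(q[[1,2,3,0]]).as_matrix()
    B=np.array([un,vn,zn])
    print('t %.2f'%o['time_s'],'tcp',o['eef_pos'].round(4),'F(un,vn,zn)',(B@o['wrist_force']).round(1),'M',(B@o['torque']).round(2),'open %.3f grip %.0f'%(o['opening'],o['grasp_force']),'toolz in neck',(B@T[:,2]).round(3))
    return o,T
E
python3 - <<'E'
from h import *
o,T=st()
s=snap('side','s3.png');c=snap('top','t3.png');w=snap('wrist','w3.png')
for z in('side','top','wrist'):
  for k in('bushing_mid','neck'):print(z,k,[(x['xyz'],x['conf']) for x in spotter.landmark_of(k,z)[:2]])
# bushing model in tool: 
tip=o['eef_pos'];print('pred bushing mid',tip+T[:,2]*.0205)
a=s['pixels'][110:230,220:380,::-1];b=c['pixels'][120:240,190:350,::-1];d=w['pixels'][100:400,110:450,::-1]
cv2.imwrite('pics/m3.png',np.hstack([cv2.resize(x,(400,300),interpolation=cv2.INTER_CUBIC) for x in(a,b)]))
E
```

```text
t 6.45 tcp [0.585  0.0605 0.289 ] F(un,vn,zn) [-1.4  0.5 -4. ] M [-0.    0.66  0.  ] open 0.440 grip 61 toolz in neck [-0.002  0.    -1.   ]
side bushing_mid [([0.5974, 0.0589, 0.2737], 0.96)]
side neck [([0.6292, 0.0487, 0.2138], 0.56)]
top bushing_mid [([0.5947, 0.0592, 0.2722], 0.82)]
top neck [([0.6246, 0.0487, 0.217], 0.51)]
wrist bushing_mid [([0.5921, 0.0568, 0.2718], 0.93)]
wrist neck [([0.6253, 0.0472, 0.2126], 0.91)]
pred bushing mid [0.59479919 0.05760752 0.27121813]
```

View pics/m3.png

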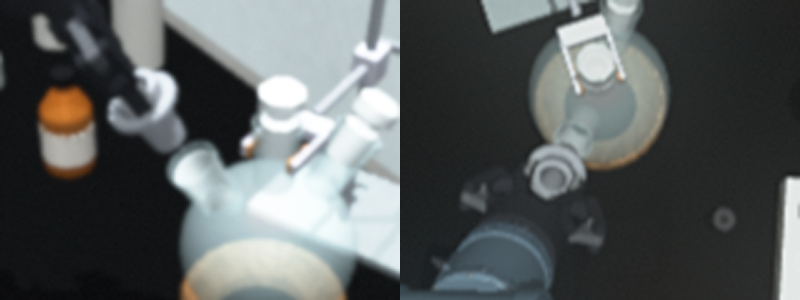

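View pics/w3.png

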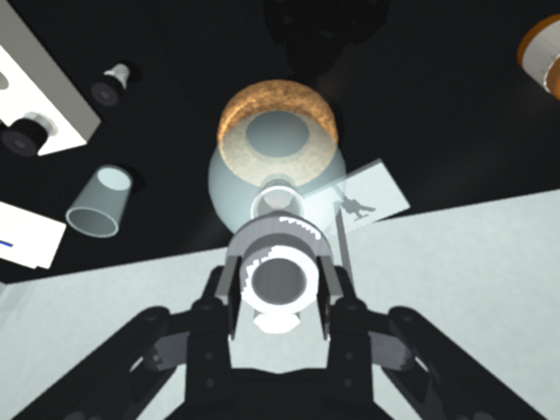

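The bushing hangs in line with the neck: each camera puts the neck-minus-bushing vector within 1 mm of the axis, about 66 mm away. I'll go in along the slant.

Emit:
send_rows:
  series:
    - [[0,0,0],[4.8,-1.4,-8.7],0.6]
    - [[0,0,0],[9.6,-2.8,-17.3],0.6]
    - [[0,0,0],[14.4,-4.3,-26],0.6]
    - [[0,0,0],[19.2,-5.7,-34.6],0.6]
    - [[0,0,0],[22.5,-6.7,-40.7],0.6]
    - [[0,0,0],[24.9,-7.4,-45],0.6]
    - [[0,0,0],[24.9,-7.4,-45],0.6]

```text
time_s: 7.78
eef_pos: [0.6105, 0.0527, 0.2438]
eef_rot: [0.256, 0.139, 0.956, -0.037]
wrist_force: [-0.6, 0.8, -3.8]
opening: 0.441
grasp_force: 61.5
```

Run:
```python
from h import *
st()
for z in('side','top','wrist'):
  camera(z)
  for k in('bushing_mid','neck'):
    for x in spotter.landmark_of(k,z)[:1]:
      d=np.array(x['xyz'])-[.6265,.048,.2155];print(z,k,(np.array([un,vn,zn])@d*1000).round(1),x['conf'])
```

```text
t 7.78 tcp [0.6105 0.0527 0.2438] F(un,vn,zn) [-2.6  0.6 -2.9] M [ 0.05  0.64 -0.05] open 0.441 grip 61 toolz in neck [-0.  0. -1.]
side bushing_mid [ 3.1 -2.  11.3] 0.83
side neck [-0.1  2.5 -2.5] 0.95
top bushing_mid [-0.   2.8 13.3] 0.84
top neck [-1.1 -0.2 -0.6] 0.46
wrist bushing_mid [-0.4 -1.8 14.3] 0.93
```

Emit:
send_rows:
  series:
    - [[0,0,0],[1.2,-0.4,-2.2],0.6]
    - [[0,0,0],[2.4,-0.7,-4.3],0.6]
    - [[0,0,0],[3.4,-1,-6.1],0.6]
    - [[0,0,0],[3.8,-1.1,-6.9],0.6]

```text
time_s: 8.72
eef_pos: [0.6144, 0.0516, 0.2371]
eef_rot: [0.256, 0.139, 0.956, -0.037]
wrist_force: [-0.6, 0.4, -4.3]
opening: 0.443
grasp_force: 61.5
```

Emit:
send_rows:
  series:
    - [[0,0,0],[0.5,-0.1,-0.9],0.6]
    - [[0,0,0],[1,-0.3,-1.7],0.6]
    - [[0,0,0],[1,-0.3,-1.7],0.6]

```text
time_s: 9.1
eef_pos: [0.6154, 0.0514, 0.2356]
eef_rot: [0.256, 0.139, 0.956, -0.037]
wrist_force: [0.3, 0.9, -4.1]
opening: 0.444
grasp_force: 61.5
```

```bash
python3 -c "
from h import *
st()"
```

```text
t 9.10 tcp [0.6154 0.0514 0.2356] F(un,vn,zn) [-2.   1.  -3.6] M [ 0.04  0.6  -0.03] open 0.444 grip 61 toolz in neck [ 0.  0. -1.]
```

Emit:
send_rows:
  series:
    - [[0,0,0],[0.5,-0.1,-0.9],0.6]
    - [[0,0,0],[1,-0.3,-1.7],0.6]
    - [[0,0,0],[1,-0.3,-1.7],0.6]

```text
time_s: 9.48
eef_pos: [0.6164, 0.0511, 0.2339]
eef_rot: [0.256, 0.139, 0.956, -0.037]
wrist_force: [0.4, 0.1, -4.1]
opening: 0.446
grasp_force: 61.5
```

Emit:
send_rows:
  series:
    - [[0,0,0],[0.5,-0.1,-0.9],0.6]
    - [[0,0,0],[1,-0.3,-1.7],0.6]
    - [[0,0,0],[1,-0.3,-1.7],0.6]

```text
time_s: 9.85
eef_pos: [0.6174, 0.0508, 0.2322]
eef_rot: [0.256, 0.139, 0.956, -0.037]
wrist_force: [-0.1, -1.0, -4.5]
opening: 0.442
grasp_force: 61.5
```

```bash
python3 -c "
from h import *
st()"
```

```text
t 9.85 tcp [0.6174 0.0508 0.2322] F(un,vn,zn) [-2.1 -1.  -4. ] M [-0.04  0.55 -0.06] open 0.442 grip 62 toolz in neck [ 0.  0. -1.]
```

Emit:
send_rows:
  series:
    - [[0,0,0],[0.5,-0.1,-0.9],0.6]
    - [[0,0,0],[1,-0.3,-1.7],0.6]
    - [[0,0,0],[1,-0.3,-1.7],0.6]

```text
time_s: 10.22
eef_pos: [0.6184, 0.0504, 0.2306]
eef_rot: [0.256, 0.139, 0.956, -0.037]
wrist_force: [0.5, -0.3, -3.9]
opening: 0.442
grasp_force: 61.5
```

```bash
python3 -c "
from h import *
st()"
```

```text
t 10.22 tcp [0.6184 0.0504 0.2306] F(un,vn,zn) [-1.5 -0.1 -3.6] M [-0.14  0.47 -0.04] open 0.442 grip 61 toolz in neck [ 0.  0. -1.]
```

Emit:
send_rows:
  series:
    - [[0,0,0],[0.2,-0.5,0.2],0.6]
    - [[0,0,0],[0.7,-0.6,-0.7],0.6]
    - [[0,0,0],[0.7,-0.6,-0.7],0.6]

```text
time_s: 10.6
eef_pos: [0.619, 0.0499, 0.2297]
eef_rot: [0.256, 0.139, 0.956, -0.037]
wrist_force: [-0.5, -0.6, -4.8]
opening: 0.442
grasp_force: 61.5
```

```bash
python3 -c "
from h import *
st()"
```

```text
t 10.60 tcp [0.619  0.0499 0.2297] F(un,vn,zn) [-2.6 -0.7 -4. ] M [-0.03  0.58  0.06] open 0.442 grip 61 toolz in neck [ 0.  0. -1.]
```

Emit:
send_rows:
  series:
    - [[0,0,0],[0.5,-0.1,-0.9],0.6]
    - [[0,0,0],[0.7,-0.2,-1.3],0.6]
    - [[0,0,0],[0.7,-0.2,-1.3],0.6]

```text
time_s: 10.98
eef_pos: [0.6198, 0.0497, 0.2285]
eef_rot: [0.256, 0.139, 0.956, -0.037]
wrist_force: [0.4, -0.4, -4.5]
opening: 0.439
grasp_force: 61.5
```

```bash
python3 -c "
from h import *
st()"
```

```text
t 10.97 tcp [0.6198 0.0497 0.2285] F(un,vn,zn) [-1.8 -0.3 -4.1] M [-0.02  0.55  0.06] open 0.439 grip 61 toolz in neck [ 0.  0. -1.]
```

Emit:
send_rows:
  series:
    - [[0,0,0],[0.4,-0.1,-0.5],0.6]
    - [[0,0,0],[0.9,-0.3,-1.2],0.6]
    - [[0,0,0],[0.9,-0.3,-1.2],0.6]

```text
time_s: 11.35
eef_pos: [0.6206, 0.0494, 0.2273]
eef_rot: [0.256, 0.139, 0.956, -0.037]
wrist_force: [0.3, -0.7, -3.8]
opening: 0.442
grasp_force: 61.5
```

```bash
python3 -c "
from h import *
st()"
```

```text
t 11.35 tcp [0.6206 0.0494 0.2273] F(un,vn,zn) [-1.4 -0.6 -3.5] M [-0.12  0.61 -0.03] open 0.442 grip 61 toolz in neck [ 0.  0. -1.]
```

Emit:
send_rows:
  series:
    - [[0,0,0],[0.1,-0.5,-0.4],0.6]
    - [[0,0,0],[0.4,-0.5,-0.9],0.6]
    - [[0,0,0],[0.4,-0.5,-0.9],0.6]

```text
time_s: 11.72
eef_pos: [0.6211, 0.0491, 0.2266]
eef_rot: [0.256, 0.139, 0.956, -0.037]
wrist_force: [-0.7, 1.7, -2.6]
opening: 0.439
grasp_force: 61.6
```

Run:
```python
from h import *
st()
for z in('side','top','wrist'):
  camera(z)
  for k in('bushing_mid','neck'):
    for x in spotter.landmark_of(k,z)[:1]:
      d=np.array(x['xyz'])-[.6265,.048,.2155];print(z,k,(np.array([un,vn,zn])@d*1000).round(1),x['conf'])
w=snap('side','s4.png')
cv2.imwrite('pics/s4c.png',cv2.resize(w['pixels'][130:250,230:390,::-1],(800,600),interpolation=cv2.INTER_CUBIC))
```

```text
t 11.72 tcp [0.6211 0.0491 0.2266] F(un,vn,zn) [-2.3  1.4 -1.7] M [ 0.19  0.59 -0.02] open 0.439 grip 62 toolz in neck [ 0.001  0.001 -1.   ]
side bushing_mid [ 4.2 -1.  -8.5] 0.59
side neck [-2.   2.9 -0. ] 0.89
top bushing_mid [-0.9  4.5 -8. ] 0.62
top neck [ 1.6 -1.1  1. ] 0.58
wrist bushing_mid [ 0.  -0.4 -7.5] 0.56
```

View pics/s4c.png

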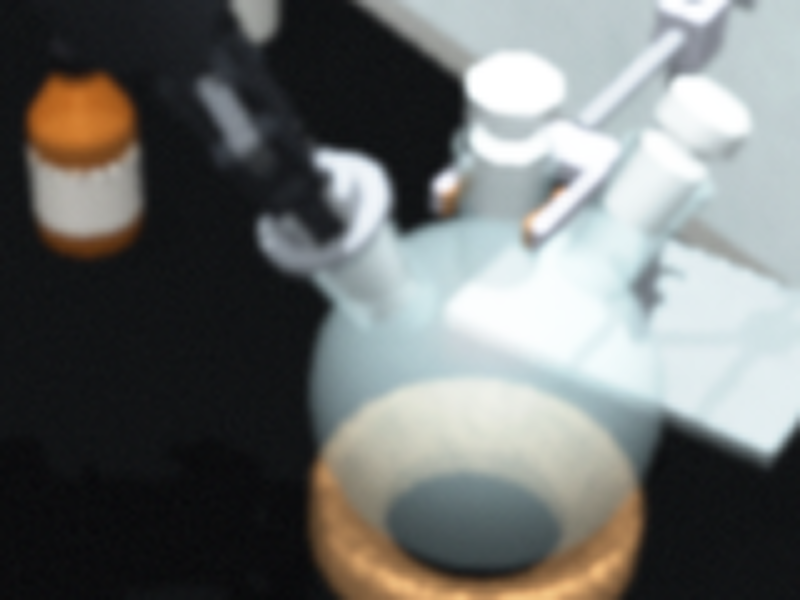

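The flange is still just clear of the rim. The axial force has begun to rise with a slight sideways bias, so I'll correct towards +vn and ease on.

Emit:
send_rows:
  series:
    - [[0,0,0],[0.1,0.2,0],0.6]
    - [[0,0,0],[0.4,0.1,-0.7],0.6]
    - [[0,0,0],[0.4,0.1,-0.7],0.6]

```text
time_s: 12.6
eef_pos: [0.6215, 0.049, 0.226]
eef_rot: [0.256, 0.139, 0.956, -0.037]
wrist_force: [-2.6, 2.1, -1.1]
opening: 0.441
grasp_force: 62.0
```

```bash
python3 -c "
from h import *
st()"
```

```text
t 12.60 tcp [0.6215 0.049  0.226 ] F(un,vn,zn) [-3.3  1.3  0.6] M [0.08 0.76 0.03] open 0.441 grip 62 toolz in neck [ 0.001  0.    -1.   ]
```

Emit:
send_rows:
  series:
    - [[0,0,0],[-0.1,0.2,-0.1],0.6]
    - [[0,0,0],[0,0.1,-0.4],0.6]
    - [[0,0,0],[0,0.1,-0.4],0.6]

```text
time_s: 12.98
eef_pos: [0.6216, 0.049, 0.2258]
eef_rot: [0.257, 0.139, 0.956, -0.037]
wrist_force: [-5.3, 1.6, 2.0]
opening: 0.444
grasp_force: 62.3
```

```bash
python3 -c "
from h import *
st()"
```

```text
t 12.97 tcp [0.6216 0.049  0.2258] F(un,vn,zn) [-3.9  0.   4.5] M [-0.17  0.72 -0.05] open 0.444 grip 62 toolz in neck [ 0.001  0.    -1.   ]
```

Axial force is up about 8 N and stiff, so the bushing bears all round. I'll ease the preload a little and release gently.

Emit:
send_rows:
  series:
    - [[0,0,0],[-0.2,0,0.4],0.6]
    - [[0,0,0],[-0.2,0,0.4],0.6]
    - [[0,0,0],[-0.2,0,0.4],0.2]
    - [[0,0,0],[-0.2,0,0.4],0.1]
    - [[0,0,0],[-0.2,0,0.4],0.05]
    - [[0,0,0],[-0.2,0,0.4],0]
    - [[0,0,0],[-0.2,0,0.4],-0.1]
    - [[0,0,0],[-0.2,0,0.4],-0.25]
    - [[0,0,0],[-0.2,0,0.4],-0.4]
    - [[0,0,0],[-0.2,0,0.4],-0.4]

```text
time_s: 14.22
eef_pos: [0.6213, 0.0491, 0.2259]
eef_rot: [0.256, 0.139, 0.956, -0.037]
wrist_force: [-0.3, 0.7, 0.4]
opening: 0.701
grasp_force: 0.0
```

Run:
```python
from h import *
st()
w=snap('side','s5.png')
for z in('side','top','wrist'):
  camera(z)
  for k in('bushing_mid','neck'):
    for x in spotter.landmark_of(k,z)[:1]:
      d=np.array(x['xyz'])-[.6265,.048,.2155];print(z,k,(np.array([un,vn,zn])@d*1000).round(1),x['conf'])
```

```text
t 14.22 tcp [0.6213 0.0491 0.2259] F(un,vn,zn) [-0.3  0.6  0.6] M [-0.03  0.27  0.08] open 0.701 grip 0 toolz in neck [ 0.001  0.    -1.   ]
side bushing_mid [  0.4   1.2 -13.3] 0.73
top bushing_mid [-1.6  2.1 -8.3] 0.7
top neck [1.9 1.6 3.4] 0.57
wrist bushing_mid [ 0.2 -1.8 -9.8] 0.74
```

Emit:
send_rows:
  series:
    - [[0,0,0],[-1.9,0.6,3.5],-0.4]
    - [[0,0,0],[-7.2,2.1,13],-0.4]
    - [[0,0,0],[-16.8,5,30.3],-0.4]
    - [[0,0,0],[-28.7,8.5,52],-0.4]
    - [[0,0,0],[-40.7,12.1,73.6],-0.4]
    - [[0,0,0],[-40.7,12.1,73.6],-0.4]
    - [[0,0,0],[-40.7,12.1,73.6],-0.4]

```text
time_s: 15.6
eef_pos: [0.5804, 0.0612, 0.299]
eef_rot: [0.256, 0.139, 0.956, -0.037]
wrist_force: [0.2, -0.0, -0.4]
opening: 0.703
grasp_force: 0.0
```

Run:
```python
from h import *
st()
w=snap('wrist','w6.png');s=snap('side','s6.png')
for z in('side','top','wrist'):
  if z=='top':camera(z)
  for k in('bushing_mid','neck'):
    for x in spotter.landmark_of(k,z)[:1]:
      d=np.array(x['xyz'])-[.6265,.048,.2155];print(z,k,(np.array([un,vn,zn])@d*1000).round(1),x['conf'])
a=cv2.resize(s['pixels'][140:230,250:370,::-1],(400,300),interpolation=cv2.INTER_CUBIC)
b=cv2.resize(w['pixels'][120:330,140:420,::-1],(400,300),interpolation=cv2.INTER_CUBIC)
cv2.imwrite('pics/m6.png',np.hstack([a,b]))
```

```text
t 15.60 tcp [0.5804 0.0612 0.299 ] F(un,vn,zn) [-0.   0.1 -0.5] M [-0.03  0.23 -0.01] open 0.703 grip 0 toolz in neck [ 0.  0. -1.]
side bushing_mid [  1.3   0.7 -11.9] 0.88
side neck [ 0.3  2.5 -1.4] 0.62
top bushing_mid [-1.8  3.3 -7.3] 0.92
top neck [ 1.2 -0.3  1.6] 0.57
wrist bushing_mid [-0.2 -1.4 -7.9] 0.68
```

View pics/m6.png

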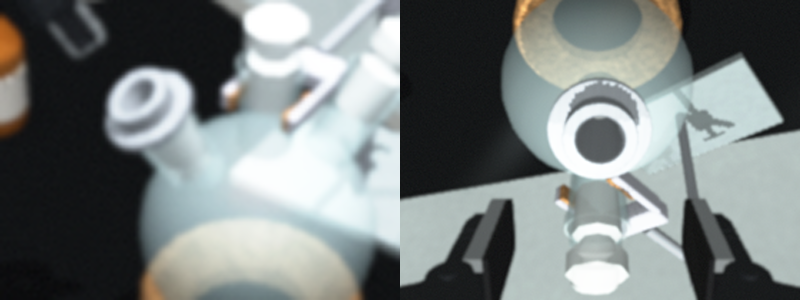

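The bushing sits straight in the neck, its flange clear of the rim. In the wrist view the hub's centre is near (281,218).

Run:
```python
from h import *
o,T=st();w=camera('wrist');P0=o['eef_pos']+T[:,2]*.073
for u,v in((281,218.5),(281,220)):
  t,d=ray(w,u,v);p=t+d*((P0-t)@T[:,2])/(d@T[:,2]);print('hub top offset in tool xyz mm',(T.T@(p-P0)*1e3).round(1),p)
print(proj(w,P0),proj(camera('side'),P0))
```

```text
t 16.05 tcp [0.5806 0.0612 0.299 ] F(un,vn,zn) [ 0.2  0.4 -0.5] M [ 0.02  0.22 -0.02] open 0.700 grip 0 toolz in neck [-0.  0. -1.]
hub top offset in tool xyz mm [0.2 1.6 0. ] [0.61584573 0.05241649 0.23569987]
hub top offset in tool xyz mm [-1.   1.6  0. ] [0.61684557 0.05212177 0.2363016 ]
[[278.82923937 218.76007873]] [[290.70605492 168.17559946]]
```

Emit:
send_rows:
  series:
    - [[0,0,0],[-6,-40,10],-0.4]
    - [[1.4,4.8,0],[-7,-90,0],-0.4]
    - [[2.8,9.6,0],[-8,-140,-20],-0.4]
    - [[4.3,14.4,0],[-9,-190,-50],-0.4]
    - [[5.7,19.2,0],[-10,-240,-80],-0.4]
    - [[7.1,24,0],[-10,-280,-110],-0.4]
    - [[8.5,28.8,0],[-10,-302,-125],-0.4]
    - [[8.5,28.8,0],[-10,-302,-125],-0.4]
    - [[8.5,28.8,0],[-10,-302,-125],-0.4]

```text
time_s: 17.27
eef_pos: [0.5707, -0.2403, 0.1745]
eef_rot: [0.0, 0.144, 0.99, 0.0]
wrist_force: [-0.4, 0.8, 0.2]
opening: 0.702
grasp_force: 0.0
```

Run:
```python
from h import *
o,T=st();print(T.round(3))
w=snap('wrist','w7.png')
for k in('adapter_mid','stopper_mid','rack'):print(k,[(x['xyz'],x['conf']) for x in spotter.landmark_of(k,'wrist')])
print(proj(w,[[.57,-.241,.091],[.57,-.241,.05]]))
```

```text
t 17.27 tcp [ 0.5707 -0.2403  0.1745] F(un,vn,zn) [-0.4  0.6  0.4] M [-0.   -0.01 -0.02] open 0.702 grip 0 toolz in neck [-0.499  0.    -0.866]
[[-0.959  0.285  0.001]
 [ 0.285  0.959  0.   ]
 [-0.001  0.    -1.   ]]
adapter_mid [([0.5717, -0.2398, 0.0527], 0.98), ([0.5593, -0.3479, 0.0527], 0.82), ([0.5592, -0.1343, 0.0287], 0.66)]
stopper_mid [([0.4495, -0.2363, 0.0481], 0.87), ([0.6987, 0.0273, -0.0013], 0.36)]
rack [([0.5674, -0.2405, 0.0491], 0.35)]
[[277.62993296 213.4297998 ]
 [277.78808595 197.72832527]]
```

View pics/w7.png

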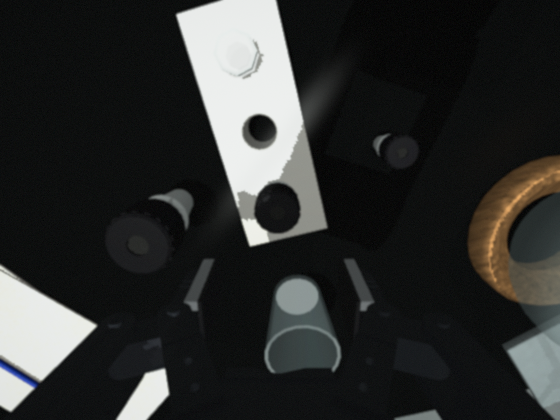

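The middle-sized capped adapter, in the rack's end hole at (277,208), is straight under the gripper. The large look-alike is at (140,240) and the small one at (400,152).

Emit:
send_rows:
  series:
    - [[0,0,0],[0,0,-45],-0.4]
    - [[0,0,0],[0,0,-90],-0.4]
    - [[0,0,0],[0,0,-110],-0.4]
    - [[0,0,0],[0,0,-116],-0.4]
    - [[0,0,0],[0,0,-116],-0.4]
    - [[0,0,0],[0,0,-116],0]
    - [[0,0,0],[0,0,-116],0.3]
    - [[0,0,0],[0,0,-116],0.7]
    - [[0,0,0],[0,0,-116],0.7]
    - [[0,0,0],[0,0,-116],0.7]

```text
time_s: 18.73
eef_pos: [0.5717, -0.2414, 0.0604]
eef_rot: [0.001, 0.144, 0.99, -0.001]
wrist_force: [-1.0, 0.9, 6.8]
opening: 0.405
grasp_force: 59.4
```

Run:
```python
from h import *
o,T=st();w=camera('wrist')
print([(x['xyz'],x['conf']) for x in spotter.landmark_of('adapter_mid','wrist')[:2]])
```

```text
t 18.73 tcp [ 0.5717 -0.2414  0.0604] F(un,vn,zn) [2.4 0.6 6.5] M [ 0.19  0.17 -0.06] open 0.405 grip 59 toolz in neck [-0.498 -0.001 -0.867]
[([0.5591, -0.3499, 0.0522], 0.85), ([0.569, -0.2377, 0.0495], 0.73)]
```

Emit:
send_rows:
  series:
    - [[0,0,0],[0,0,10],0.7]
    - [[0,0,0],[0,0,50],0.7]
    - [[0,0,0],[0,0,100],0.7]
    - [[0,0,0],[0,30,150],0.7]
    - [[-1.4,-4.8,0],[2,80,190],0.7]
    - [[-2.8,-9.6,0],[4,135,215],0.7]
    - [[-4.3,-14.4,0],[6,190,230],0.7]
    - [[-5.7,-19.2,0],[9,240,237],0.7]
    - [[-7.1,-24,0],[11,280,237],0.7]
    - [[-8.5,-28.8,0],[12.4,301,237],0.7]

```text
time_s: 20.08
eef_pos: [0.5826, 0.0624, 0.2966]
eef_rot: [0.258, 0.138, 0.955, -0.036]
wrist_force: [0.0, -0.9, -1.1]
opening: 0.406
grasp_force: 60.2
```

Emit:
send_rows:
  series:
    - [[0,0,0],[0,0,0],0.7]
    - [[0,0,0],[0,0,0],0.7]

```text
time_s: 20.32
eef_pos: [0.5831, 0.0598, 0.2961]
eef_rot: [0.256, 0.139, 0.956, -0.037]
wrist_force: [0.6, 0.7, -0.7]
opening: 0.403
grasp_force: 60.2
```

Run:
```python
from h import *
o,T=st();B=np.array([un,vn,zn]);Rr=np.array([.6213,.0491,.2259])
print('tcp rel R',(B@(o['eef_pos']-Rr)*1e3).round(1),'adapter mid expected zn',80-8.4)
s=snap('side','s8.png');c=snap('top','t8.png');w=snap('wrist','w8.png')
for z in('side','top','wrist'):
  for k in('adapter_mid','bushing_mid'):
    for x in spotter.landmark_of(k,z)[:2]:print(z,k,(B@(np.array(x['xyz'])-Rr)*1e3).round(1),x['conf'])
a,b=[cv2.resize(x,(400,300),interpolation=cv2.INTER_CUBIC) for x in (s['pixels'][120:225,230:370,::-1],w['pixels'][120:360,120:440,::-1])]
cv2.imwrite('pics/m8.png',np.hstack([a,b]))
```

```text
t 20.32 tcp [0.5831 0.0598 0.2961] F(un,vn,zn) [-0.1  0.9 -0.8] M [0.03 0.3  0.04] open 0.403 grip 60 toolz in neck [ 0.  0. -1.]
tcp rel R [ 0.8 -0.6 80.6] adapter mid expected zn 71.6
side adapter_mid [-104.7 -191.8 -159. ] 0.81
side adapter_mid [ -37.9 -398.9 -173.3] 0.7
side bushing_mid [  1.4   1.4 -23.4] 0.61
top adapter_mid [ 5.3 -5.3 72.8] 0.78
top adapter_mid [ -41.5 -400.9 -174.2] 0.75
top bushing_mid [ -39.9   -2.3 -240.5] 0.56
top bushing_mid [ -2.6   3.5 -19.7] 0.52
wrist adapter_mid [-104.2 -191.2 -165.5] 0.78
wrist adapter_mid [-4.1 -1.2 74.2] 0.68
wrist bushing_mid [ -0.6  -2.4 -19.1] 0.71
```

View pics/m8.png

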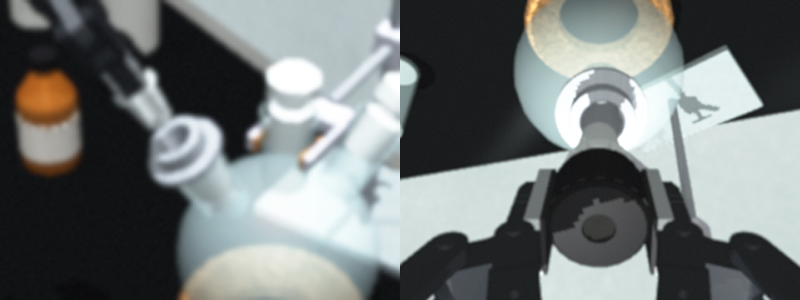

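Run:
```python
from h import *
o,T=st();B=np.array([un,vn,zn]);Rr=np.array([.6213,.0491,.2259])
w=camera('wrist');s=camera('side')
def on(c,u,v,k):
  t,d=ray(c,u,v);P=Rr+zn*k*1e-3;return (B@(t+d*((P-t)@zn)/(d@zn)-Rr)*1e3).round(1)
print('cap top',on(w,280,302,111.6),'flange',on(w,281.6,207,2))
K=np.array([2,12,33.6,70.6,111.6])[:,None]
for n,c,(x0,y0,f) in(('side',s,(230,120,400/140)),('wrist',w,(120,120,1.25))):
  p=proj(c,Rr+zn*K*1e-3);print(n,p.round(1).tolist(),'crop',((p-[x0,y0])*f).round().tolist())
# foot in side image
a=s['pixels'][120:225,230:370,::-1][20:70,30:100]
b=w['pixels'][160:320,210:350,::-1]
cv2.imwrite('pics/z9.png',np.hstack([cv2.resize(a,(420,300),interpolation=cv2.INTER_CUBIC),cv2.resize(b,(350,300)[::1],interpolation=cv2.INTER_CUBIC)]))
```

```text
t 20.77 tcp [0.5831 0.0598 0.2953] F(un,vn,zn) [-0.9  0.2 -0.6] M [0.02 0.32 0.01] open 0.402 grip 60 toolz in neck [ 0.  0. -1.]
cap top [-2.300e+00 -1.000e-01  1.116e+02] flange [-7.2  1.5  2. ]
side [[293.0, 170.9], [290.7, 168.0], [285.7, 161.6], [276.7, 150.0], [266.0, 136.3]] crop [[180.0, 145.0], [173.0, 137.0], [159.0, 119.0], [133.0, 86.0], [103.0, 47.0]]
wrist [[279.6, 215.9], [279.7, 220.8], [279.7, 232.7], [279.9, 259.8], [280.1, 306.4]] crop [[200.0, 120.0], [200.0, 126.0], [200.0, 141.0], [200.0, 175.0], [200.0, 233.0]]
```

View pics/z9.png

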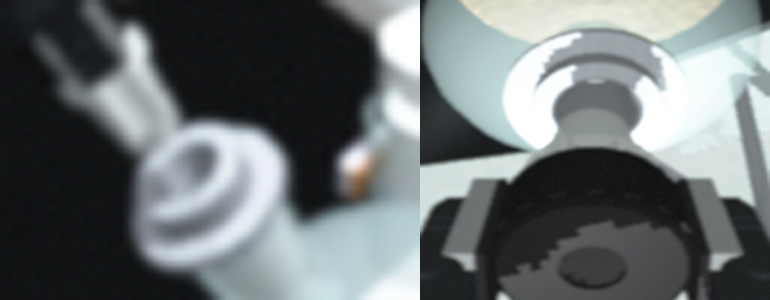

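The adapter's foot is just short of the bore and in line with it, within about 1–2 mm; the bore leaves some 4 mm of clearance all round. I've now viewed more pictures than the ten allowed (12), so I'll go on by force and numbers only.

Emit:
send_rows:
  series:
    - [[0,0,0],[3.2,0,-5],0.7]
    - [[0,0,0],[7,-1,-12],0.7]
    - [[0,0,0],[11,-2.5,-19.5],0.7]
    - [[0,0,0],[15,-3.8,-26.8],0.7]
    - [[0,0,0],[18.4,-4.8,-32.9],0.7]
    - [[0,0,0],[18.4,-4.8,-32.9],0.7]

```text
time_s: 21.62
eef_pos: [0.6014, 0.0553, 0.2617]
eef_rot: [0.256, 0.139, 0.956, -0.037]
wrist_force: [-0.0, 0.3, -1.3]
opening: 0.405
grasp_force: 60.2
```

```bash
cat >> h.py <<'E'
def sr():
    o,T=st();print('rel R',(np.array([un,vn,zn])@(o['eef_pos']-[.6213,.0491,.2259])*1e3).round(1))
E
python3 -c "
from h import *
sr()"
```

```text
t 21.62 tcp [0.6014 0.0553 0.2617] F(un,vn,zn) [-0.8  0.3 -1.1] M [-0.03  0.26 -0.03] open 0.405 grip 60 toolz in neck [-0.001  0.    -1.   ]
rel R [-0.2  0.3 41.4]
```

Emit:
send_rows:
  series:
    - [[0,0,0],[1,-0.3,-1.7],0.7]
    - [[0,0,0],[1.9,-0.6,-3.5],0.7]
    - [[0,0,0],[2.4,-0.7,-4.3],0.7]
    - [[0,0,0],[2.4,-0.7,-4.3],0.7]

```text
time_s: 22.12
eef_pos: [0.6038, 0.0547, 0.2582]
eef_rot: [0.256, 0.139, 0.956, -0.037]
wrist_force: [-0.3, 0.2, -0.7]
opening: 0.405
grasp_force: 60.2
```

```bash
python3 -c "
from h import *
sr()"
```

```text
t 22.12 tcp [0.6038 0.0547 0.2582] F(un,vn,zn) [-0.6  0.1 -0.4] M [-0.01  0.31  0.01] open 0.405 grip 60 toolz in neck [ 0.  0. -1.]
rel R [ 0.2  0.4 37.2]
```

Emit:
send_rows:
  series:
    - [[0,0,0],[0.7,-0.2,-1.3],0.7]
    - [[0,0,0],[1.4,-0.4,-2.6],0.7]
    - [[0,0,0],[1.4,-0.4,-2.6],0.7]

```text
time_s: 22.5
eef_pos: [0.6053, 0.0543, 0.2556]
eef_rot: [0.257, 0.139, 0.956, -0.037]
wrist_force: [0.2, 0.1, -0.4]
opening: 0.403
grasp_force: 60.2
```

```bash
python3 -c "
from h import *
sr()"
```

```text
t 22.50 tcp [0.6053 0.0543 0.2556] F(un,vn,zn) [-0.1  0.2 -0.4] M [0.03 0.18 0.04] open 0.403 grip 60 toolz in neck [ 0.001  0.    -1.   ]
rel R [ 0.3  0.4 34.1]
```

Emit:
send_rows:
  series:
    - [[0,0,0],[0.5,-0.2,0.2],0.7]
    - [[0,0,0],[1,-0.3,-0.8],0.7]
    - [[0,0,0],[1,-0.3,-0.8],0.7]

```text
time_s: 22.88
eef_pos: [0.6062, 0.054, 0.2547]
eef_rot: [0.256, 0.139, 0.956, -0.037]
wrist_force: [0.2, 0.2, 0.0]
opening: 0.403
grasp_force: 60.2
```

```bash
python3 -c "
from h import *
sr()"
```

```text
t 22.88 tcp [0.6062 0.054  0.2547] F(un,vn,zn) [ 0.1  0.2 -0. ] M [ 0.08  0.32 -0.04] open 0.403 grip 60 toolz in neck [ 0.  0. -1.]
rel R [ 0.6  0.4 32.9]
```

Emit:
send_rows:
  series:
    - [[0,0,0],[0.3,0.1,-0.5],0.7]
    - [[0,0,0],[0.7,0,-1],0.7]
    - [[0,0,0],[0.7,0,-1],0.7]

```text
time_s: 23.25
eef_pos: [0.6069, 0.054, 0.2537]
eef_rot: [0.256, 0.139, 0.956, -0.037]
wrist_force: [-0.9, -0.3, -1.2]
opening: 0.4
grasp_force: 60.2
```

```bash
python3 -c "
from h import *
sr()"
```

```text
t 23.25 tcp [0.6069 0.054  0.2537] F(un,vn,zn) [-1.3 -0.6 -0.7] M [ 0.01  0.31 -0.02] open 0.400 grip 60 toolz in neck [ 0.  0. -1.]
rel R [ 0.7  0.6 31.7]
```

Still free. Continuing in millimetre steps.

Emit:
send_rows:
  series:
    - [[0,0,0],[0.3,-0.1,-0.5],0.7]
    - [[0,0,0],[0.6,-0.2,-1],0.7]
    - [[0,0,0],[0.6,-0.2,-1],0.7]

```text
time_s: 23.62
eef_pos: [0.6075, 0.0538, 0.2528]
eef_rot: [0.256, 0.139, 0.956, -0.037]
wrist_force: [0.2, -0.8, -1.3]
opening: 0.404
grasp_force: 60.2
```

```bash
python3 -c "
from h import *
sr()"
```

```text
t 23.62 tcp [0.6075 0.0538 0.2528] F(un,vn,zn) [-0.3 -0.7 -1.4] M [ 0.04  0.27 -0.01] open 0.404 grip 60 toolz in neck [ 0.  0. -1.]
rel R [ 0.8  0.6 30.5]
```

Emit:
send_rows:
  series:
    - [[0,0,0],[0.3,-0.1,-0.5],0.7]
    - [[0,0,0],[0.5,-0.2,-0.9],0.7]
    - [[0,0,0],[0.5,-0.2,-0.9],0.7]

```text
time_s: 24.0
eef_pos: [0.608, 0.0536, 0.2519]
eef_rot: [0.256, 0.139, 0.956, -0.037]
wrist_force: [-0.2, -0.2, -1.1]
opening: 0.402
grasp_force: 60.2
```

```bash
python3 -c "
from h import *
sr()"
```

```text
t 24.00 tcp [0.608  0.0536 0.2519] F(un,vn,zn) [-0.7 -0.3 -0.9] M [ 0.05  0.24 -0.  ] open 0.402 grip 60 toolz in neck [ 0.     0.001 -1.   ]
rel R [ 0.8  0.6 29.6]
```

Emit:
send_rows:
  series:
    - [[0,0,0],[0.3,-0.1,-0.3],0.7]
    - [[0,0,0],[0.6,-0.2,-0.8],0.7]
    - [[0,0,0],[0.6,-0.2,-0.8],0.7]

```text
time_s: 24.38
eef_pos: [0.6086, 0.0534, 0.2512]
eef_rot: [0.257, 0.139, 0.956, -0.037]
wrist_force: [-0.5, 0.4, 0.4]
opening: 0.407
grasp_force: 60.2
```

```bash
python3 -c "
from h import *
sr()"
```

```text
t 24.38 tcp [0.6086 0.0534 0.2512] F(un,vn,zn) [-0.3  0.2  0.6] M [ 0.12  0.32 -0.06] open 0.407 grip 60 toolz in neck [ 0.001  0.001 -1.   ]
rel R [ 1.1  0.6 28.6]
```

Emit:
send_rows:
  series:
    - [[0,0,0],[0.1,0.2,-0.2],0.7]
    - [[0,0,0],[0.3,0.1,-0.5],0.7]
    - [[0,0,0],[0.3,0.1,-0.5],0.7]

```text
time_s: 24.75
eef_pos: [0.6089, 0.0535, 0.2508]
eef_rot: [0.257, 0.139, 0.956, -0.037]
wrist_force: [-1.7, 0.7, 2.2]
opening: 0.406
grasp_force: 60.3
```

```bash
python3 -c "
from h import *
sr()"
```

```text
t 24.75 tcp [0.6089 0.0535 0.2508] F(un,vn,zn) [-0.5  0.2  2.8] M [-0.05  0.29  0.02] open 0.406 grip 60 toolz in neck [ 0.001  0.    -1.   ]
rel R [ 1.1  0.7 28.1]
```

Emit:
send_rows:
  series:
    - [[0,0,0],[0.1,0,-0.3],0.7]
    - [[0,0,0],[0.1,0,-0.3],0.7]

```text
time_s: 25.0
eef_pos: [0.6091, 0.0535, 0.2506]
eef_rot: [0.257, 0.139, 0.956, -0.037]
wrist_force: [-3.3, 1.0, 4.0]
opening: 0.403
grasp_force: 60.5
```

```bash
python3 -c "
from h import *
sr()"
```

```text
t 25.00 tcp [0.6091 0.0535 0.2506] F(un,vn,zn) [-1.   0.   5.2] M [-0.12  0.43  0.01] open 0.403 grip 60 toolz in neck [ 0.001  0.    -1.   ]
rel R [ 1.1  0.7 27.9]
```

Bearing all round: about 6 N axially, rising stiffly with little side load. I'll ease off, release gently, and back out along the slant.

Emit:
send_rows:
  series:
    - [[0,0,0],[-0.2,0,0.4],0.7]
    - [[0,0,0],[-0.2,0,0.4],0.3]
    - [[0,0,0],[-0.2,0,0.4],0.2]
    - [[0,0,0],[-0.2,0,0.4],0.15]
    - [[0,0,0],[-0.2,0,0.4],0.1]
    - [[0,0,0],[-0.2,0,0.4],0.05]
    - [[0,0,0],[-0.2,0,0.4],-0.1]
    - [[0,0,0],[-0.2,0,0.4],-0.25]
    - [[0,0,0],[-0.2,0,0.4],-0.4]
    - [[0,0,0],[-0.2,0,0.4],-0.4]

```text
time_s: 26.25
eef_pos: [0.6087, 0.0535, 0.2507]
eef_rot: [0.256, 0.139, 0.956, -0.037]
wrist_force: [0.7, -0.8, 0.1]
opening: 0.699
grasp_force: 0.0
```

Emit:
send_rows:
  series:
    - [[0,0,0],[-1.9,0.6,3.5],-0.4]
    - [[0,0,0],[-7.2,2.1,13],-0.4]
    - [[0,0,0],[-16.8,5,30.3],-0.4]
    - [[0,0,0],[-28.7,8.5,52],-0.4]
    - [[0,0,0],[-40.7,12.1,73.6],-0.4]
    - [[0,0,0],[-40.7,12.1,73.6],-0.4]
    - [[0,0,0],[-40.7,12.1,73.6],-0.4]

```text
time_s: 27.12
eef_pos: [0.5679, 0.0656, 0.3238]
eef_rot: [0.256, 0.139, 0.956, -0.037]
wrist_force: [-1.2, -0.4, 0.2]
opening: 0.702
grasp_force: 0.0
```

Run:
```python
from h import *
sr();B=np.array([un,vn,zn]);Rr=np.array([.6213,.0491,.2259])
for z in('side','top','wrist'):
  c=camera(z)
  for k in('adapter_mid','bushing_mid','neck'):
    for x in spotter.landmark_of(k,z)[:4]:
      d=(B@(np.array(x['xyz'])-Rr)*1e3).round(1)
      if np.linalg.norm(d)<60:print(z,k,d,x['conf'])
  for k in('stopper_mid','bottle','beaker','vialbox'):print(z,k,[np.round(x['xyz'],3).tolist() for x in spotter.landmark_of(k,z)[:1]])
  if z=='wrist':
    # expected cap top / middle on the axis vs dark blob
    P=proj(c,Rr+zn*np.array([[.0583],[.045],[.030]]));print(P.round(1).tolist())
    g=cv2.cvtColor(c['pixels'],7);u,v=P[0].astype(int);m=(g[v-60:v+60,u-60:u+60]<75).astype(np.uint8)
    n,l,s,ce=cv2.connectedComponentsWithStats(m);print([(a+[u-60,v-60,0,0,0]).tolist() for a in s[1:] if a[4]>150])
```

```text
t 27.12 tcp [0.5679 0.0656 0.3238] F(un,vn,zn) [-0.8 -0.7  0.7] M [0.05 0.24 0.02] open 0.702 grip 0 toolz in neck [ 0.  0. -1.]
rel R [  0.6   0.7 112.8]
side adapter_mid [-0.  -0.5 19.3] 0.8
side bushing_mid [  3.1   2.1 -24.4] 0.59
side neck [ -0.3  -0.8 -13.1] 0.63
side stopper_mid [[0.455, -0.236, 0.044]]
side bottle [[0.668, 0.354, 0.001]]
side beaker [[0.71, -0.257, -0.0]]
side vialbox [[0.399, -0.035, 0.001]]
top adapter_mid [ 2.7 -2.1 20. ] 0.62
top bushing_mid [  1.2   3.7 -21.7] 0.49
top neck [  0.3   0.6 -12.9] 0.53
top stopper_mid [[0.45, -0.238, 0.045]]
top bottle [[0.671, 0.352, -0.001]]
top beaker [[0.711, -0.257, 0.001]]
top vialbox [[0.398, -0.036, 0.001]]
wrist adapter_mid [-2.2  2.3 19.3] 0.74
wrist bushing_mid [ -2.9  -0.1 -17.2] 0.82
wrist stopper_mid []
wrist bottle [[0.666, 0.357, 0.003]]
wrist beaker [[0.708, -0.261, 0.001]]
wrist vialbox []
[[277.7, 226.9], [277.8, 219.9], [277.8, 212.8]]
[[217, 188, 87, 58, 2606]]
```

All three cameras put the adapter's point on the neck axis. The gaps are about 5–7 mm under the shoulder and about 4 mm under the flange, and nothing else has moved. Handing in.

```bash
python3 -c "
from bench import ctrl
print(ctrl.hand_in())"
```

```text
the job is handed in; nothing more can be done
None
```

I handed the job in at about 27 s: the bushing rests loosely in the slanted neck and the black-capped adapter in the bushing, both in line by the cameras, with about 4 mm left under the flange and 5–7 mm under the shoulder, though I viewed 12 pictures where 10 were allowed.

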